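# Clamp a sample bottle in the bench clamp with the ball knob

## Task

Stand the short wide-capped white bottle in the V-shaped nest of the bench clamp, then turn the clamp's smooth black ball knob clockwise until the rubber-faced jaw holds the bottle firmly, upright and snug against both faces of the nest, with a push of about 15 N: well more than a touch, but never so hard (30 N) that the thin bottle is crushed. Then let go, and leave the other bottle, the jar and the carton where they stand.

Things in the scene. Friction and masses are not known exactly. Their poses are not given: they have to be found in the camera images.
- bottle: The sample: loose white plastic bottle with a paper band, upright, 120 mm tall, 0.12 to 0.2 kg. Body 54 mm across up to 72 mm above its foot, shoulder narrowing to a 34 mm neck at 84 mm, round cap 38 mm across from 87 to 120 mm (grip it there, from above). Seen from above, the cap is clearly narrower than the body. Origin: centre of the underside, z up.
- clamp: Bench clamp, bolted down: dark steel plate 120 x 250 x 8 mm. Its y axis is the clamping direction: at the +y end the grey V nest (two upright faces at 45 degrees to y, tops 60 mm above the table, open towards -y), at the -y end a grey gear post (64 x 60 mm, 80 mm high, centred at y = -85 mm) with the ball knob. Origin: centre of the plate's underside, at table height.
- seat (a point): Point on the plate's top (8 mm above the table) under the axis of a bottle that touches both nest faces: where the bottle's origin must end. Fixed to the clamp at x = 0, y = 55 mm, with its axes. A bottle put down 3 to 4 mm towards -y from here stands free of nest and pad; the jaw then slides it home.
- jaw: Steel jaw slide, runs towards the clamp's +y, 45 mm above the table; origin: centre of its head. Before it, on a stem, a rubber pad 34 x 34 mm, sprung (4 N per mm, 10 mm). The stem's length differs from run to run and is not measured: the pad face is 22 to 31 mm ahead of the origin, 8 to 17 mm short of a seated bottle when the knob is at 0. So the jaw's pose does not tell how hard it pushes.
- knob (a joint): Knob angle, rad: 0 at the start (jaw back), growing clockwise from above, to 4.3. Each rad moves the jaw 8 mm to the nest. Turning takes about 0.19 Nm (friction brake) with the pad free, plus 0.008 Nm per newton of pad push on the bottle (0.12 at 15 N); at a stop the brake's share may differ or reverse, the push's share stays. It stays where left. Firm after 1.3 to 2.7 rad, seated not before 1.0.
- knob_ball (a point): Centre of the knob's ball, 135 mm above the table: smooth black ball 44 mm across on an upright 12 mm spindle; the post's collar below is 86 mm above the table. It turns about the upright line through this point. Slippery (friction about 0.5): it turns only if gripped across its widest part, at this height, with some 20 to 30 N; gripped higher, off to one side or too lightly, it slips.
- slim_bottle: Bystander: slim white bottle 40 mm across, 134 mm tall, with a 26 mm cap. Origin: centre of the underside.
- jar: Bystander: low white jar, 68 mm across, 63 mm tall, with a lid as wide as itself. Origin: centre of the underside.
- carton: Bystander: small brown carton, 90 x 120 x 70 mm. Origin: centre of the underside.
Not all that is in view belongs to the job. What is shaped like the bottle but green or red is not meant.

How it is judged:
On the way:
1. the bottle stands upright in the nest, on the base plate (horizontal distance between bottle and seat below 0.015 m and z of bottle in the frame of seat below 0.004 m and angle between bottle's own z axis and vertical below 0.1 rad and contact force between the fingers and bottle below 0.5 N), for 0.2 s.
At the end, for the whole second after the job is handed in: The bottle stands on the base plate, at rest, upright within 0.06 rad, its axis within 4 mm of the seat point (against both nest faces), and the jaw's pad pushes on it with 10 to 21 N (horizontal distance between bottle and seat below 0.004 m and z of bottle in the frame of seat between -0.003 and 0.004 m and angle between bottle's own z axis and vertical below 0.06 rad and contact force between jaw and bottle between 10 and 21 N and linear speed of bottle below 0.01 m/s); the robot touches nothing.
It fails at once if the jaw pushes the bottle harder than 30 N (crushed) (contact force between jaw and bottle above 30 N).
It fails at once if the slim bottle is moved more than 20 mm or tipped (distance of slim_bottle from where it was at the start of the episode above 0.02 m or angle between slim_bottle's own z axis and vertical above 0.3 rad).
It fails at once if the jar is moved more than 20 mm or tipped (distance of jar from where it was at the start of the episode above 0.02 m or angle between jar's own z axis and vertical above 0.3 rad).
It fails at once if the carton is moved more than 20 mm or tipped (distance of carton from where it was at the start of the episode above 0.02 m or angle between carton's own z axis and vertical above 0.3 rad).
It also fails if it takes over 72 s, if anything falls off the work surface, if the arm or the gripper's body presses on something with over 40 N, if the wrist force passes 120 N, or if a joint passes its speed limit or range.

## Robot

A 7-joint arm with a two-finger parallel gripper is mounted at the origin on the work surface. World frame = base frame: x ahead of the robot, y to its left, z up, the work surface at z = 0. Lengths are in m, angles in rad, forces in N, time in s.
With the tool pointing down it reaches from about 0.4 to 0.85 m from the base axis. Payload 10.4 kg.
Tool frame: the origin (TCP) lies between the finger pads; the fingertips stand r.nose_length ahead of it and the grasp point (between the pads) lies 6 mm ahead of it (r.nose_length is the distance from the TCP to the fingertips, in m); z points along the fingers, x is the direction in which the jaws open and shut, and the axes are right-handed (so a half turn about z gives the same grasp; the last joint's range is limited). The gripper opens to 87 mm and grips with 3 to 60 N. Pads are 19 mm wide; open, the fingers measure 117 mm over their backs; the gripper's body (75 mm by 190 mm) begins 51 mm behind the grasp point.
Start: joints at [-1.196, 0.332, -0.065, 1.46, 0.022, 1.35, -0.088], TCP at [0.242, 0.576, 0.248] pointing down, gripper open.
Joint ranges: [-2.6, 2.6], [-0.5, 2.12], [-1.47, 1.34], [0.16, 2.42], [-1.27, 4.41], [0.06, 2.06], [-2.6, 2.6]. Speed limits (rad/s): [2.22, 2.22, 2.79, 2.79, 3.14, 3.14, 3.14].

## Interface

Orientations are given as a unit quaternion [x, y, z, w].
In Python, from bench import r gives the robot as it stands. The module is installed in compiled form; this text tells all that it offers.
- The arm moves only by the shell command python3 -m creep 'ROWS' [OPENING] [FORCE]. ROWS is JSON, a list of rows, each an object of numbers: "x", "y", "z": the shift along the world's x, y, z in m; "spin": the turn about the world's z in degrees. In form: [{"x": .., "y": .., "z": .., "spin": ..}, ...]. A call has 1 to 12 rows; each row is the pose to reach, as a shift and turn from the pose commanded when the call began; what a row does not reach only later rows make up. A row lasts 1/8 s, in which the tool goes at most 62.5 mm and 10.7 degrees, less where a joint would pass 70% of its speed; a pose out of reach is approached as far as the arm can. A call with a gripper value outside its range is refused whole. OPENING is the finger opening in m, from 0 to 0.087, set as the call begins (- or left out, the last holds). The fingers move at their own pace and stop on an object; FORCE is the grip in N (left out, the last holds). Time passes only in rows, so rows that repeat a pose let the fingers close. It gives the time, the measured TCP pose, the force and the opening at its end, in the units of the state.
- r.read_state(): the state, without advancing time (a new reading comes with each control period).
- r.camera(name): name is "side" or "top"; returns a dict with "pixels" (480x640x3 uint8, blue, green, red), "z_map" (480x640 float32, m along the optical axis (not along the pixel's ray), 0 where there is no reading), "K" (3x3 intrinsics, pixels), "k1" (the pictures are not rectified: a ray, as slopes to the right and down, at radius r is drawn at 1 + k1 r^2 times it, then the intrinsics apply), "R" (3x3) and "t" (3): a world point X has camera coordinates R X + t. Camera axes: x right, y down, z forward; pixel columns grow to the right and rows downward; lengths in m; the calibration is good to about 2 mm. A picture is of the moment at which its call begins.
- r.close_job(): hands the job in, once; it reports no verdict.
The state is a dict: "time": time; "joint_positions": joint angles; "joint_vel": joint speeds; "joint_torque": joint torques, N m; "ee_pos": TCP position; "eef_rot": TCP orientation; "ft_force": force on the tool from outside, world axes, zero at the start; "torque": the same for the moment, N m; "width": finger opening in m.
Only numpy, scipy, OpenCV 4.12 (cv2) and the standard library are available. Lean on these libraries where they do the work, as an engineer would, in place of code of your own. Each camera call takes 0.05 s, during which the arm holds its last target. There are 200 camera calls.

## Working session

There is one attempt and no reset: what is moved stays moved. The work goes in short steps, Python scripts to look and compute and a shell command to move; the robot and the scene stay as the last step left them, time stands still between calls to the robot, and variables do not carry over. Pictures are saved under pics/ and viewed, about 8 in all and at most 12, crops included, and the job is handed in when it is done.

```bash
mkdir -p pics; cat > h.py <<'E'
import numpy as np, cv2
from bench import r
def cam(n): 
    c=r.camera(n); return c
def ray(c,u,v):
    K=c["K"]; d=np.array([(u-K[0,2])/K[0,0],(v-K[1,2])/K[1,1]]); s=d.copy()
    for _ in range(10): s=d/(1+c["k1"]*(s@s))
    return s
def onz(c,u,v,z):
    s=ray(c,u,v); R,t=c["R"],c["t"]; o=-R.T@t; d=R.T@np.array([s[0],s[1],1]); return o+d*(z-o[2])/d[2]
def pt(c,u,v):
    s=ray(c,u,v); z=c["z_map"][int(v),int(u)]; return c["R"].T@(np.array([s[0]*z,s[1]*z,z])-c["t"])
def cloud(c):
    K=c["K"]; v,u=np.mgrid[0:480,0:640]; d=np.stack([(u-K[0,2])/K[0,0],(v-K[1,2])/K[1,1]],-1); s=d.copy()
    for _ in range(10): s=d/(1+c["k1"]*(s**2).sum(-1,keepdims=True))
    z=c["z_map"][...,None]; P=np.concatenate([s*z,z],-1); P=(P-c["t"])@c["R"]; P[c["z_map"]==0]=np.nan; return P
E
python3 - <<'E'
from h import *
for n in("top","side"):
    c=cam(n); cv2.imwrite(f"pics/{n}0.png",c["pixels"]); print(n,c["K"].round(1).tolist(),c["k1"],(-c["R"].T@c["t"]).round(3))
    np.savez(f"{n}0.npz",**c)
s=r.read_state(); print({k:np.round(v,3) for k,v in s.items()}, r.nose_length)
E
```

```text
top [[441.2, 0.0, 321.5], [0.0, 441.2, 244.7], [0.0, 0.0, 1.0]] -0.09680709049115671 [0.538 0.105 1.067]
side [[498.1, 0.0, 324.2], [0.0, 498.1, 238.0], [0.0, 0.0, 1.0]] -0.12259946157599048 [ 0.426 -0.669  0.555]
{'time': np.float64(0.1), 'joint_positions': array([-1.196,  0.333, -0.065,  1.461,  0.022,  1.35 , -0.088]), 'joint_vel': array([ 0.   , -0.001,  0.001, -0.002, -0.   , -0.001,  0.001]), 'joint_torque': array([ 0.0000e+00, -6.2454e+01,  2.4000e-02, -3.9072e+01, -6.1000e-02,
        3.6000e-02,  0.0000e+00]), 'ee_pos': array([0.242, 0.576, 0.247]), 'eef_rot': array([ 0.833,  0.553, -0.001,  0.   ]), 'ft_force': array([0.409, 0.271, 0.815]), 'torque': array([ 0.015,  0.003, -0.037]), 'width': np.float64(0.087)} 0.025
```

View pics/top0.png

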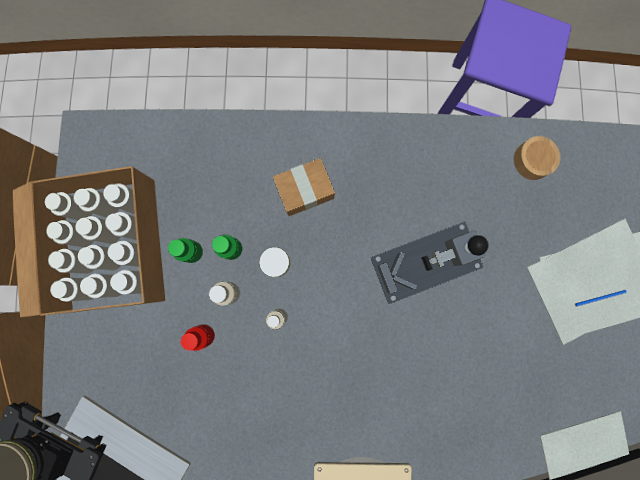

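View pics/side0.png

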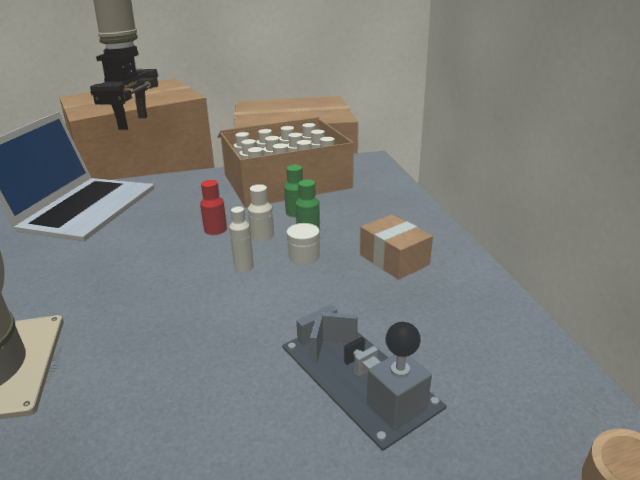

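Candidates: the white bottle at top (222,293) / side (260,213), the slim bottle at top (275,319) / side (241,240), the jar at top (274,262) / side (303,244); the green and red ones are excluded. The first fits: its cap is wide but narrower than its body, and it is shorter than the slim one. The clamp runs from top (390,278), the nest, to (478,245), the ball. I'll confirm in a crop and measure.

```bash
cat > m.py <<'E'
from h import *
T=dict(np.load("top0.npz"));S=dict(np.load("side0.npz"))
a=T["pixels"][225:360,160:320]; b=S["pixels"][160:290,190:350]
cv2.imwrite("pics/crop1.png",np.hstack([cv2.resize(a,(400,337),interpolation=2),cv2.resize(b,(400,337),interpolation=2)]))
P=cloud(T);Q=cloud(S)
def box(P,x,y,z,name):
    m=(abs(P[...,0]-x[0])<x[1])&(abs(P[...,1]-y[0])<y[1])&(P[...,2]>z[0])&(P[...,2]<z[1]); p=P[m]
    if len(p)<4: print(name,"none",len(p));return p
    (cx,cy),rad=cv2.minEnclosingCircle(p[:,:2].astype(np.float32)); print(name,len(p),"circ",round(cx,4),round(cy,4),round(rad,4),"z",p[:,2].min().round(4),p[:,2].max().round(4)); return p
for n,u,v in(("bottle",222,293),("slim",275,319),("jar",274,262),("carton",305,187),("ball",478,245)):
    print(n,pt(T,u,v).round(4))
x,y,_=pt(T,220,293)
for N,C in(("top",P),("side",Q)):
    box(C,(x,.04),(y,.04),(.115,.13),N+" cap")
def ballfit(C,c0):
    m=(np.linalg.norm(C-c0,axis=-1)<.035)&(C[...,2]>.125)&(C[...,2]<.17); p=C[m]
    A=np.c_[2*p,np.ones(len(p))]; s=np.linalg.lstsq(A,(p**2).sum(1),rcond=None)[0]; c=s[:3]; print("ball",len(p),c.round(4),np.sqrt(s[3]+c@c).round(4),p[:,2].max().round(4))
c0=pt(T,478,245); c0[2]=.135
ballfit(P,c0);ballfit(Q,c0)
# masks: ball in both pics
for N,C in(("top",T),("side",S)):
    g=C["pixels"].max(-1)<45; g=g.astype(np.uint8); uv0=(478,245) if N=="top" else (403,340)
    w=np.zeros_like(g); w[uv0[1]-25:uv0[1]+25,uv0[0]-25:uv0[0]+25]=1
    n,l,st,ce=cv2.connectedComponentsWithStats(g*w); i=1+st[1:,4].argmax(); print(N,st[i],ce[i],"ray at .135",onz(C,*ce[i],.135).round(4))
# plate: points z 4..14mm near clamp
for N,C in(("top",P),("side",Q)):
    m=(abs(C[...,0]-.5)<.17)&(abs(C[...,1]+.08-.0)<.2)&(C[...,2]>.005)&(C[...,2]<.012)
    m=cv2.morphologyEx(m.astype(np.uint8),cv2.MORPH_OPEN,np.ones((3,3))); n,l,st,ce=cv2.connectedComponentsWithStats(m); i=1+st[1:,4].argmax(); p=C[l==i]
    print(N,"plate",len(p),cv2.minAreaRect(p[:,:2].astype(np.float32)),np.median(p[:,2]))
E
python3 m.py
```

```text
bottle [0.5142 0.3198 0.1213]
slim [0.4629 0.203  0.1325]
jar [0.5862 0.2162 0.0641]
carton [0.7593 0.1498 0.0732]
ball [0.538  0.1052 1.0672]
top cap 246 circ 0.5128 0.3301 0.0195 z 0.1155 0.1256
side cap 115 circ 0.5082 0.3288 0.0211 z 0.1154 0.1203Traceback (most recent call last):
  File "m.py", line 19, in <module>
    ballfit(P,c0);ballfit(Q,c0)
    ~~~~~~~^^^^^^
  File "m.py", line 17, in ballfit
    A=np.c_[2*p,np.ones(len(p))]; s=np.linalg.lstsq(A,(p**2).sum(1),rcond=None)[0]; c=s[:3]; print("ball",len(p),c.round(4),np.sqrt(s[3]+c@c).round(4),p[:,2].max().round(4))
                                                                                                                                                       ~~~~~~~~~~^^
    return umr_maximum(a, axis, None, out, keepdims, initial, where)
ValueError: zero-size array to reduction operation maximum which has no identity
```

View pics/crop1.png

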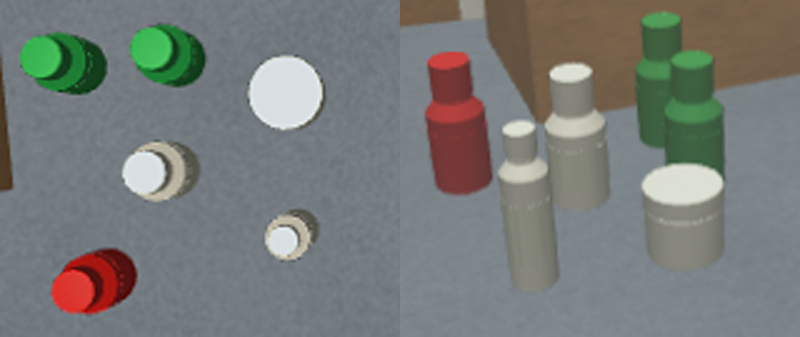

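The crop shows the short bottle at left (158,172) and right (575,135). Its cap is narrower than its body, so it is the sample; the slim bottle is at (283,240) and the jar at (286,92). The black ball gives no depth, so I'll find it with rays.

```bash
sed -i '/^c0=pt/d;/^ballfit(P/d' m.py; cat >> m.py <<'E'
# ball: triangulate
def o_d(C,u,v):
    s=ray(C,u,v); return -C["R"].T@C["t"], C["R"].T@np.r_[s,1]
E
python3 m.py | tail -5
```

```text
carton [0.7593 0.1498 0.0732]
ball [0.538  0.1052 1.0672]
top cap 246 circ 0.5128 0.3301 0.0195 z 0.1155 0.1256
side cap 115 circ 0.5082 0.3288 0.0211 z 0.1154 0.1203
top [468 236  20  19 283] [477.35335689 244.96819788] ray at .135 [ 0.6287 -0.2258  0.135 ]Traceback (most recent call last):
  File "m.py", line 22, in <module>
    n,l,st,ce=cv2.connectedComponentsWithStats(g*w); i=1+st[1:,4].argmax(); print(N,st[i],ce[i],"ray at .135",onz(C,*ce[i],.135).round(4))
                                                         ~~~~~~~~~~~~~~~^^
ValueError: attempt to get argmax of an empty sequence
```

```bash
sed -i 's/max(-1)<45/max(-1)<(45 if N=="top" else 62)/; s/-.5)<.17/-.58)<.2/; s/+.08-.0)<.2/+.13)<.2/' m.py; cat >> m.py <<'E'
# nest tops & post top from the clouds (z bands)
for N,C in(("top",P),("side",Q)):
  for nm,z0,z1 in(("nest",.055,.065),("post",.075,.085)):
    m=(abs(C[...,0]-.58)<.12)&(abs(C[...,1]+.13)<.15)&(C[...,2]>z0)&(C[...,2]<z1);p=C[m]
    if len(p)>10: print(N,nm,len(p),p.mean(0).round(4),cv2.minAreaRect(p[:,:2].astype(np.float32)))
E
python3 m.py | tail -10
python3 - <<'E'
from h import *
a=cv2.imread("pics/top0.png")[215:310,365:495];b=cv2.imread("pics/side0.png")[300:445,275:450]
cv2.imwrite("pics/crop2.png",np.hstack([cv2.resize(a,(440,322),interpolation=2),cv2.resize(b,(360,322),interpolation=2)]))
E
```

```text
top cap 246 circ 0.5128 0.3301 0.0195 z 0.1155 0.1256
side cap 115 circ 0.5082 0.3288 0.0211 z 0.1154 0.1203
top [468 236  20  19 283] [477.35335689 244.96819788] ray at .135 [ 0.6287 -0.2258  0.135 ]
side [386 322  34  34 836] [402.56818182 339.28588517] ray at .135 [ 0.6267 -0.2268  0.135 ]
top plate 2144 ((0.598972499370575, -0.15180161595344543), (0.12090068310499191, 0.2188563197851181), 21.970745086669922) 0.008897908453684794
side plate 4406 ((0.5924224853515625, -0.14875882863998413), (0.11866948753595352, 0.2520284056663513), 23.313066482543945) 0.007499206582716595
top nest 462 [ 0.5833 -0.112   0.0602] ((0.5917074680328369, -0.141947403550148), (0.08778787404298782, 0.22454218566417694), 18.017480850219727)
top post 450 [ 0.6268 -0.2165  0.0806] ((0.6286572813987732, -0.2244729995727539), (0.06501103937625885, 0.058321524411439896), 22.793481826782227)
side nest 1051 [ 0.5927 -0.1539  0.0596] ((0.5977460145950317, -0.15490493178367615), (0.09012029320001602, 0.215016171336174), 22.002546310424805)
side post 1354 [ 0.6234 -0.2325  0.0794] ((0.6265814304351807, -0.2260199338197708), (0.0648365169763565, 0.0607810840010643), 21.502485275268555)
```

View pics/crop2.png

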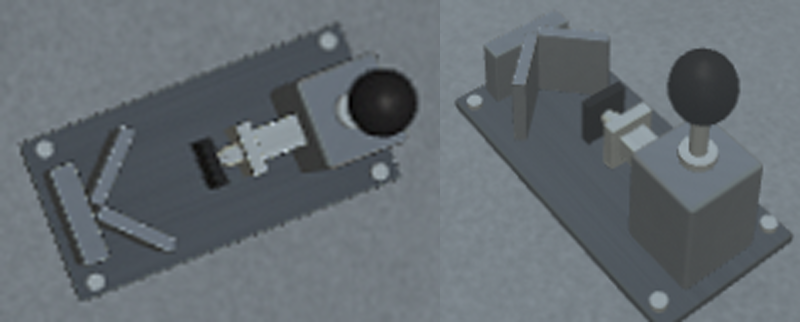

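The crop shows the ball at (382,102), its post, the jaw, the pad at (210,163) and the nest at (120,190); the four bolts are clear too. I'll work out the clamp pose from the bolts, post and ball, and the cap centre from rays.

```bash
cat > m2.py <<'E'
from h import *
T=dict(np.load("top0.npz"));S=dict(np.load("side0.npz"))
k=130/440
b=np.array([onz(T,365+u*k,215+v*k,.009)[:2] for u,v in((45,149),(328,41),(380,172),(95,282))])
print("bolts",b.round(4).tolist(),"mean",b.mean(0).round(4)); d=(b[0]+b[3]-b[1]-b[2]); print("len",np.linalg.norm(d)/2,"ang",np.degrees(np.arctan2(d[1],d[0])))
k2=175/360; kv=145/322
bs=np.array([onz(S,275+u*k2,300+v*kv,.009)[:2] for u,v in((35,100),(85-50+440-440+0,100),(769-440,222),(658-440,300))])
print("side bolts",bs.round(4).tolist())
d/=np.linalg.norm(d)
print("seat from plate",(b.mean(0)+.055*d).round(4),"from ball",(np.array([.6277,-.2263])+.14*d).round(4),"dir",d.round(3))
for N,C,(u0,v0,w) in(("top",T,(219,293,14)),("side",S,(259,194,11))):
    g=C["pixels"][v0-w:v0+w,u0-w:u0+w].min(-1); th=205 if N=="top" else 208
    n,l,st,ce=cv2.connectedComponentsWithStats((g>th).astype(np.uint8)); i=1+st[1:,4].argmax(); c=ce[i]+[u0-w,v0-w]
    print(N,st[i],c,g.max(),onz(C,*c,.12).round(4))
E
python3 m2.py
```

```text
bolts [[0.6016, -0.0282], [0.6839, -0.2324], [0.5902, -0.2699], [0.5083, -0.0648]] mean [ 0.596  -0.1488]
len 0.22054270454796843 ang 111.85028860236433
side bolts [[0.5092, -0.0617], [0.5092, -0.0617], [0.6846, -0.2286], [0.5908, -0.2662]]
seat from plate [ 0.5755 -0.0978] from ball [ 0.5756 -0.0964] dir [-0.372  0.928]
top [  4   7  16  17 208] [216.8125     293.70673077] 224 [0.5123 0.3313 0.12  ]
side [ 2  2 16  6 64] [257.609375 187.296875] 213 [0.5099 0.3285 0.12  ]
```

The cap is at about (0.511, 0.330) and the seat at about (0.5756, -0.0965), with clamp y along (-0.372, 0.928). The jaw axis at 67° is clear of the neighbours, so I'll move over the bottle.

```bash
python3 -m creep '[{"x":0.03,"y":-0.03},{"x":0.07,"y":-0.065},{"x":0.11,"y":-0.1},{"x":0.15,"y":-0.14},{"x":0.19,"y":-0.175},{"x":0.23,"y":-0.21},{"x":0.26,"y":-0.238},{"x":0.269,"y":-0.246},{"x":0.269,"y":-0.246,"z":-0.02},{"x":0.269,"y":-0.246,"z":-0.05},{"x":0.269,"y":-0.246,"z":-0.05},{"x":0.269,"y":-0.246,"z":-0.05}]' 0.087 15
python3 - <<'E'
from h import *
a=cam("top");b=cam("side");s=r.read_state();print(s["ee_pos"],s["eef_rot"])
cv2.imwrite("pics/hover.png",np.hstack([cv2.resize(a["pixels"][210:370,140:340],(400,320)),cv2.resize(b["pixels"][90:290,150:400],(400,320))]))
E
```

```text
[0.24202671 0.5760134  0.24707039] [ 8.32875242e-01  5.53460611e-01 -3.39759102e-04  2.61513230e-04]invalid input at $[0]: expected keys x, y, z, spin
```

View pics/hover.png

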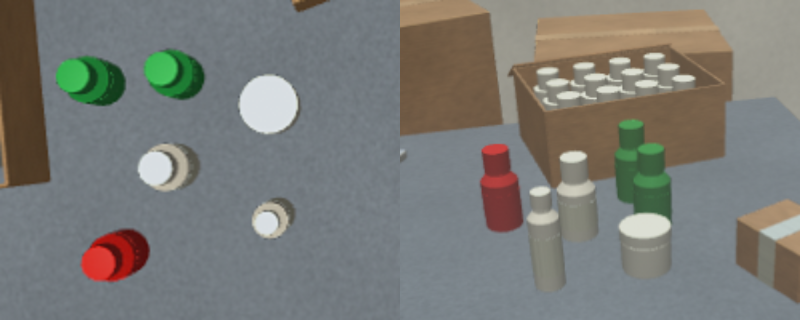

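The move was refused because each row needs all four keys. The picture shows the scene unchanged, with no gripper near the bottle (155,168).

```bash
python3 -m creep '[{"x":0.03,"y":-0.03,"z":0,"spin":0},{"x":0.07,"y":-0.065,"z":0,"spin":0},{"x":0.11,"y":-0.1,"z":0,"spin":0},{"x":0.15,"y":-0.14,"z":0,"spin":0},{"x":0.19,"y":-0.175,"z":0,"spin":0},{"x":0.23,"y":-0.21,"z":0,"spin":0},{"x":0.26,"y":-0.238,"z":0,"spin":0},{"x":0.269,"y":-0.246,"z":0,"spin":0},{"x":0.269,"y":-0.246,"z":-0.02,"spin":0},{"x":0.269,"y":-0.246,"z":-0.05,"spin":0},{"x":0.269,"y":-0.246,"z":-0.05,"spin":0},{"x":0.269,"y":-0.246,"z":-0.05,"spin":0}]' 0.087 15
python3 - <<'E'
from h import *
a=cam("top");b=cam("side");s=r.read_state();print(s["ee_pos"],s["eef_rot"])
cv2.imwrite("pics/hover2.png",np.hstack([cv2.resize(a["pixels"][210:370,140:340],(400,320)),cv2.resize(b["pixels"][90:290,150:400],(400,320))]))
E
```

```text
time: 1.7
ee_pos: [0.5111, 0.3309, 0.1987]
eef_rot: [0.833, 0.554, 0.001, -0.0]
ft_force: [0.3, 0.0, 0.1]
width: 0.0869
[0.51147172 0.3308639  0.19906327] [ 8.32768967e-01  5.53619680e-01  1.03719853e-03 -1.46708932e-04]
```

View pics/hover2.png

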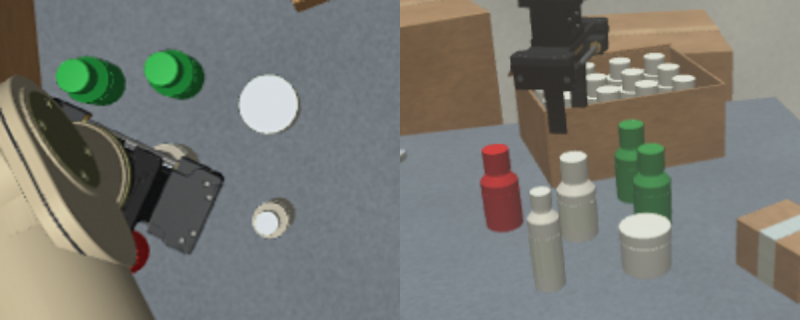

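The hover shows the fingers straddling the cap, with clear air to the slim bottle (270,220) and the jar. Next I descend to TCP z 0.111 and close.

```bash
python3 -m creep '[{"x":0,"y":0,"z":-0.025,"spin":0},{"x":0,"y":0,"z":-0.05,"spin":0},{"x":0,"y":0,"z":-0.07,"spin":0},{"x":0,"y":0,"z":-0.085,"spin":0},{"x":0,"y":0,"z":-0.087,"spin":0},{"x":0,"y":0,"z":-0.087,"spin":0}]' 0.087 15
python3 -m creep '[{"x":0,"y":0,"z":0,"spin":0},{"x":0,"y":0,"z":0,"spin":0},{"x":0,"y":0,"z":0,"spin":0},{"x":0,"y":0,"z":0,"spin":0},{"x":0,"y":0,"z":0,"spin":0},{"x":0,"y":0,"z":0,"spin":0}]' 0.02 20
```

```text
time: 2.55
ee_pos: [0.5115, 0.3305, 0.1114]
eef_rot: [0.833, 0.553, 0.001, -0.0]
ft_force: [0.4, 0.6, 1.4]
width: 0.0873
time: 3.3
ee_pos: [0.5111, 0.3302, 0.1106]
eef_rot: [0.833, 0.553, 0.0, -0.0]
ft_force: [0.1, 0.1, -0.0]
width: 0.0371
```

```bash
python3 -m creep '[{"x":0,"y":0,"z":0.02,"spin":0},{"x":0,"y":0,"z":0.06,"spin":0},{"x":0,"y":0,"z":0.1,"spin":0},{"x":0,"y":0,"z":0.12,"spin":0},{"x":0.004,"y":-0.03,"z":0.12,"spin":0},{"x":0.012,"y":-0.08,"z":0.12,"spin":0},{"x":0.02,"y":-0.13,"z":0.12,"spin":0},{"x":0.027,"y":-0.18,"z":0.12,"spin":0},{"x":0.035,"y":-0.23,"z":0.12,"spin":0},{"x":0.042,"y":-0.28,"z":0.12,"spin":0},{"x":0.05,"y":-0.33,"z":0.12,"spin":0},{"x":0.057,"y":-0.375,"z":0.12,"spin":0}]'
python3 -m creep '[{"x":0.005,"y":-0.035,"z":0,"spin":0},{"x":0.008,"y":-0.05,"z":0,"spin":0},{"x":0.009,"y":-0.055,"z":0,"spin":0},{"x":0.009,"y":-0.055,"z":-0.02,"spin":0},{"x":0.009,"y":-0.055,"z":-0.04,"spin":0},{"x":0.009,"y":-0.055,"z":-0.045,"spin":0},{"x":0.009,"y":-0.055,"z":-0.045,"spin":0}]'
python3 - <<'E'
from h import *
a=cam("top");b=cam("side");s=r.read_state();print(s["ee_pos"],s["eef_rot"],s["joint_positions"].round(2))
cv2.imwrite("pics/place.png",np.hstack([cv2.resize(a["pixels"][200:320,350:500],(400,320)),cv2.resize(b["pixels"][200:440,240:460],(400,436))[:320]]))
cv2.imwrite("pics/placeside.png",cv2.resize(b["pixels"][200:440,240:460],(550,600),interpolation=2)); np.savez("place.npz",**b)
E
```

```text
time: 4.8
ee_pos: [0.568, -0.0467, 0.2304]
eef_rot: [0.833, 0.553, -0.0, -0.0]
ft_force: [1.0, -0.2, -2.7]
width: 0.0369
time: 5.68
ee_pos: [0.5772, -0.0988, 0.1858]
eef_rot: [0.833, 0.554, 0.0, -0.0]
ft_force: [-0.2, -0.8, -2.1]
width: 0.0371
[ 0.57758539 -0.09934483  0.18645109] [8.32700013e-01 5.53724037e-01 5.62248240e-04 2.52610684e-04] [-0.24  0.29  0.4   1.67 -0.12  1.2   1.36]
```

View pics/placeside.png

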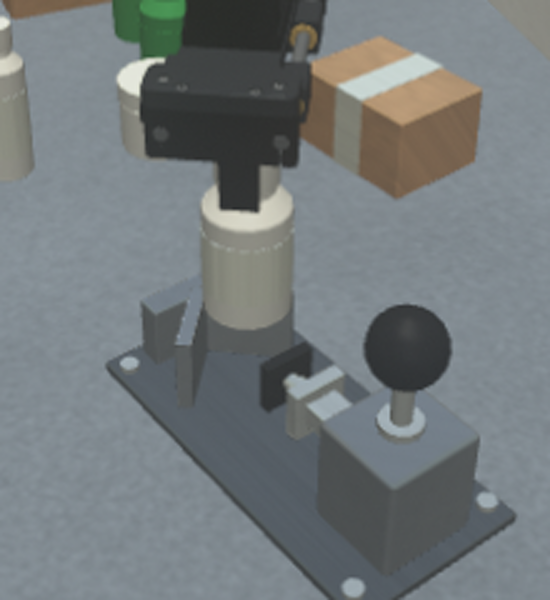

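The picture shows the bottle hanging upright over the nest. I'll fit its body and the bolts in this same side view for a relative correction.

```bash
cat > m3.py <<'E'
from h import *
from scipy.optimize import least_squares
S=dict(np.load("place.npz"));s0=np.array([.5773,-.0992])
Q=cloud(S)
m=(np.hypot(Q[...,0]-s0[0],Q[...,1]-s0[1])<.04)&(Q[...,2]>.085)&(Q[...,2]<.14); p=Q[m]
f=least_squares(lambda c:np.hypot(p[:,0]-c[0],p[:,1]-c[1])-.027,s0,loss="soft_l1",f_scale=.001); print("bottle fit",len(p),f.x.round(4),abs(f.fun).mean())
B=np.array([onz(S,240+u/2.5,200+v/2.5,.010)[:2] for u,v in((129,363),(487,500),(353,588))])
c=(B[0]+B[1])/2; d=(B[0]-B[2]); d/=np.linalg.norm(d); print(B.round(4).tolist(),c.round(4),d.round(3),"seat",(c+.055*d).round(4))
P=Q[(Q[...,2]>.0755)&(Q[...,2]<.0835)&(np.hypot(Q[...,0]-.6277,Q[...,1]+.2263)<.06)]
print("post",cv2.minAreaRect(P[:,:2].astype(np.float32)))
N=Q[(abs(Q[...,2]-.06)<.003)&(np.hypot(Q[...,0]-.565,Q[...,1]+.075)<.06)]
print("nest xy in clamp frame from seat"); d=np.array([-.372,.928]);e=np.array([.928,.372]); w=N[:,:2]-[.5756,-.0965]; q=np.c_[w@e,w@d]; print(len(q),q.min(0).round(4),q.max(0).round(4))
E
python3 m3.py
```

```text
bottle fit 1120 [ 0.5776 -0.0985] 0.0006185911895475436
[[0.5083, -0.063], [0.6839, -0.2294], [0.5907, -0.2672]] [ 0.5961 -0.1462] [-0.374  0.927] seat [ 0.5755 -0.0952]
post ((0.6267932057380676, -0.2264576405286789), (0.06488717347383499, 0.06045994535088539), 22.563758850097656)
nest xy in clamp frame from seat
163 [-0.0462  0.0006] [0.0438 0.0446]
```

The bottle sits about 3 to 4 mm on the -y side of the seat, as wanted. Lowering.

```bash
python3 -m creep '[{"x":0,"y":-0.0005,"z":-0.02,"spin":0},{"x":0,"y":-0.0005,"z":-0.04,"spin":0},{"x":0,"y":-0.0005,"z":-0.055,"spin":0},{"x":0,"y":-0.0005,"z":-0.062,"spin":0},{"x":0,"y":-0.0005,"z":-0.065,"spin":0},{"x":0,"y":-0.0005,"z":-0.066,"spin":0},{"x":0,"y":-0.0005,"z":-0.066,"spin":0}]'
python3 -m creep '[{"x":0,"y":0,"z":-0.001,"spin":0},{"x":0,"y":0,"z":-0.001,"spin":0},{"x":0,"y":0,"z":-0.001,"spin":0}]'
```

```text
time: 6.65
ee_pos: [0.5774, -0.1003, 0.12]
eef_rot: [0.833, 0.553, 0.0, 0.0]
ft_force: [-0.9, -0.7, -0.6]
width: 0.0368
time: 7.02
ee_pos: [0.5771, -0.1003, 0.1187]
eef_rot: [0.833, 0.553, 0.0, -0.0]
ft_force: [-1.0, 1.0, -1.7]
width: 0.0369
```

```bash
python3 -m creep '[{"x":0,"y":0,"z":-0.001,"spin":0},{"x":0,"y":0,"z":-0.001,"spin":0},{"x":0,"y":0,"z":-0.001,"spin":0}]'; python3 -m creep '[{"x":0,"y":0,"z":-0.0007,"spin":0},{"x":0,"y":0,"z":-0.0007,"spin":0},{"x":0,"y":0,"z":-0.0007,"spin":0}]'
```

```text
time: 7.4
ee_pos: [0.5776, -0.1004, 0.1185]
eef_rot: [0.833, 0.553, 0.001, 0.0]
ft_force: [-1.4, 1.1, 5.7]
width: 0.0368
time: 7.78
ee_pos: [0.5779, -0.1004, 0.1184]
eef_rot: [0.833, 0.553, 0.001, 0.0]
ft_force: [-2.6, 0.6, 10.8]
width: 0.0373
```

The foot is on the plate (+10 N), so I release and rise.

```bash
python3 -m creep '[{"x":0,"y":0,"z":0.0015,"spin":0},{"x":0,"y":0,"z":0.0015,"spin":0},{"x":0,"y":0,"z":0.0015,"spin":0},{"x":0,"y":0,"z":0.0015,"spin":0},{"x":0,"y":0,"z":0.0015,"spin":0},{"x":0,"y":0,"z":0.02,"spin":0},{"x":0,"y":0,"z":0.06,"spin":0},{"x":0,"y":0,"z":0.1,"spin":0},{"x":0,"y":0,"z":0.1,"spin":0}]' 0.087 20
python3 - <<'E'
from h import *
from scipy.optimize import least_squares
S=cam("side");cv2.imwrite("pics/stood.png",cv2.resize(S["pixels"][200:440,240:460],(550,600),interpolation=2));np.savez("stood.npz",**S)
Q=cloud(S);s0=np.array([.5773,-.1])
for z0,z1 in((.02,.045),(.05,.078)):
    m=(np.hypot(Q[...,0]-s0[0],Q[...,1]-s0[1])<.033)&(Q[...,2]>z0)&(Q[...,2]<z1)&(S["pixels"].min(-1)>105); p=Q[m]
    f=least_squares(lambda c:np.hypot(p[:,0]-c[0],p[:,1]-c[1])-.027,s0,loss="soft_l1",f_scale=.001); print(len(p),f.x.round(4),abs(f.fun).mean())
s=r.read_state();print(s["ee_pos"],s["joint_positions"].round(2),s["torque"])
E
```

```text
time: 8.9
ee_pos: [0.5789, -0.1008, 0.2217]
eef_rot: [0.833, 0.553, 0.003, 0.002]
ft_force: [-0.0, 0.1, -0.5]
width: 0.0869
262 [ 0.5771 -0.0999] 0.0006628263491986398
510 [ 0.5772 -0.0995] 0.0007338882288751488
[ 0.57798313 -0.10054375  0.21941729] [-0.24  0.27  0.41  1.63 -0.11  1.26  1.36] [0.00369805 0.02316226 0.04829995]
```

View pics/stood.png

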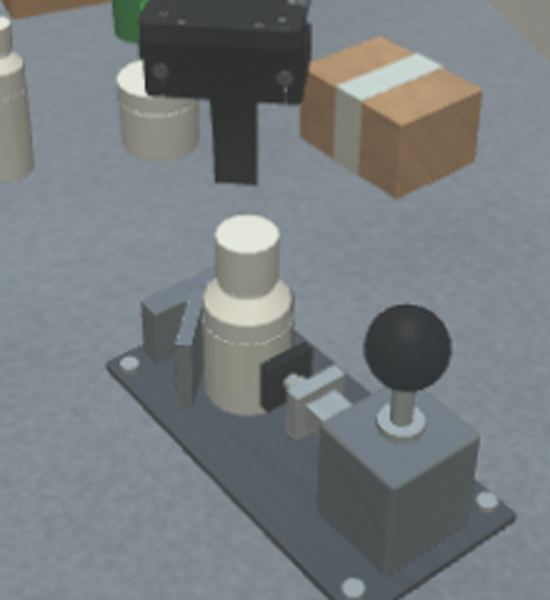

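The bottle stands upright, about 4 mm short of the seat, at (248,320) with the pad at (287,375) just before it. Now over the ball and down around its equator (TCP z 0.141).

```bash
python3 -m creep '[{"x":0.015,"y":-0.035,"z":0.005,"spin":0},{"x":0.03,"y":-0.075,"z":0.005,"spin":0},{"x":0.045,"y":-0.11,"z":0.005,"spin":0},{"x":0.05,"y":-0.126,"z":0,"spin":0},{"x":0.05,"y":-0.126,"z":0,"spin":0},{"x":0.05,"y":-0.126,"z":0,"spin":0}]' 0.087
python3 - <<'E'
from h import *
s=r.read_state();print(s["ee_pos"],s["joint_positions"].round(2))
T=cam("top");S=cam("side");cv2.imwrite("pics/ball.png",np.hstack([cv2.resize(T["pixels"][180:300,400:540],(400,343)),cv2.resize(S["pixels"][230:410,310:510],(400,360))[:343]]))
E
```

```text
time: 9.7
ee_pos: [0.6271, -0.2244, 0.2167]
eef_rot: [0.832, 0.554, 0.0, -0.001]
ft_force: [0.0, 0.5, 0.2]
width: 0.0867
[ 0.62708424 -0.22444736  0.21668168] [-0.05  0.46  0.45  1.4  -0.2   1.32  1.59]
```

View pics/ball.png

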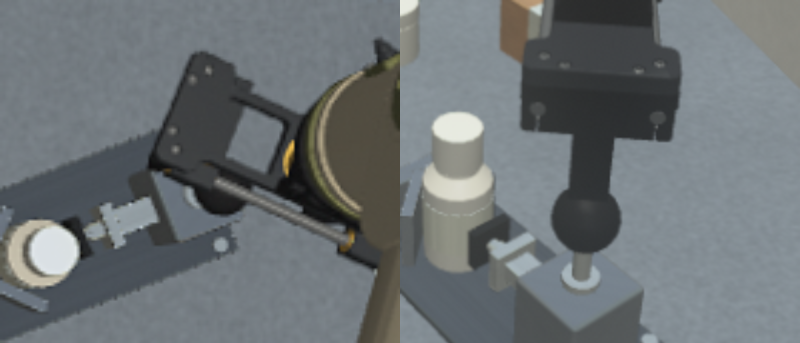

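The side crop shows the finger at (592,165) lined up over the ball (586,220). Descending.

```bash
python3 -m creep '[{"x":0,"y":0,"z":-0.02,"spin":0},{"x":0,"y":0,"z":-0.045,"spin":0},{"x":0,"y":0,"z":-0.065,"spin":0},{"x":0,"y":0,"z":-0.075,"spin":0},{"x":0,"y":0,"z":-0.075,"spin":0},{"x":0,"y":0,"z":-0.075,"spin":0}]' 0.087
python3 -m creep '[{"x":0,"y":0,"z":0,"spin":0},{"x":0,"y":0,"z":0,"spin":0},{"x":0,"y":0,"z":0,"spin":0},{"x":0,"y":0,"z":0,"spin":0},{"x":0,"y":0,"z":0,"spin":0}]' 0.03 5
python3 -c "
from bench import r
s=r.read_state();print(s['ee_pos'],s['ft_force'],s['torque'],s['width'])"
```

```text
time: 10.55
ee_pos: [0.6276, -0.2265, 0.1427]
eef_rot: [0.833, 0.553, 0.0, 0.0]
ft_force: [1.1, -0.2, -0.2]
width: 0.087
time: 11.18
ee_pos: [0.6271, -0.2263, 0.1419]
eef_rot: [0.833, 0.553, 0.0, -0.0]
ft_force: [0.3, 1.8, 0.7]
width: 0.0449
[ 0.62710577 -0.22625642  0.14189578] [0.32707871 1.76657682 0.65529378] [ 0.52179126 -0.19400038 -0.00485637] 0.04490688139741727
```

The width of 44.9 mm means it is on the ball's diameter with small side forces. Grip at 28 N and turn clockwise (negative spin), 25° first.

```bash
cat > t.py <<'E'
from bench import r
import numpy as np
from scipy.spatial.transform import Rotation as R
s=r.read_state();x=R.from_quat(s['eef_rot']).as_matrix()[:,0]
print("ang %.2f"%np.degrees(np.arctan2(x[1],x[0])),"F",s['ft_force'].round(1),"M",s['torque'].round(3),"w %.4f"%s['width'],"J7 %.2f"%s['joint_positions'][6],"vel7 %.2f"%s['joint_vel'][6],s['ee_pos'].round(4))
E
python3 -m creep '[{"x":0,"y":0,"z":-0.001,"spin":0},{"x":0,"y":0,"z":-0.001,"spin":0}]' 0.03 28 >/dev/null; python3 t.py
python3 -m creep '[{"x":0,"y":0,"z":0,"spin":-2},{"x":0,"y":0,"z":0,"spin":-4},{"x":0,"y":0,"z":0,"spin":-6},{"x":0,"y":0,"z":0,"spin":-8},{"x":0,"y":0,"z":0,"spin":-10}]'>/dev/null; python3 t.py
python3 -m creep '[{"x":0,"y":0,"z":0,"spin":-5},{"x":0,"y":0,"z":0,"spin":-10},{"x":0,"y":0,"z":0,"spin":-15}]'>/dev/null; python3 t.py
python3 -m creep '[{"x":0,"y":0,"z":0,"spin":0},{"x":0,"y":0,"z":0,"spin":0}]'>/dev/null; python3 t.py
```

```text
ang 67.24 F [-3.3  3.2  6.9] M [ 0.73   0.487 -0.024] w 0.0428 J7 1.61 vel7 -0.00 [ 0.6274 -0.2256  0.1418]
ang 57.20 F [-1.7  3.1  6.7] M [0.674 0.527 0.233] w 0.0429 J7 1.44 vel7 -0.25 [ 0.6275 -0.2255  0.1418]
ang 42.12 F [-1.4  3.9  6.2] M [0.731 0.309 0.2  ] w 0.0424 J7 1.20 vel7 -0.64 [ 0.6277 -0.2253  0.1418]
ang 42.24 F [-2.   4.1  7. ] M [ 0.881  0.374 -0.201] w 0.0429 J7 1.20 vel7 0.00 [ 0.6276 -0.2253  0.1418]
```

The free turning torque is about 0.2 Nm, and it reverses at a stop. I'll check in the side view that the jaw really advanced (expected 3.5 mm), which also tests for slip.

```bash
cat > jaw.py <<'E'
from h import *
def jaw(C):
    Q=cloud(C);w=Q[...,:2]-np.array([.5756,-.0965]);d=np.array([-.372,.928]);e=np.array([.928,.372]);Y=w@d;X=w@e
    g=(abs(X)<.03)&(Y<-.03)&(Y>-.108)&(Q[...,2]>.02)&(Q[...,2]<.075)
    mn=C["pixels"].min(-1).astype(int)
    out=[]
    for nm,m in(("head",g&(mn>110)&(abs(X)>.009)),("pad",g&(mn<50))):
        y=Y[m]; out.append((nm,m.sum(),np.round(np.percentile(y,[5,50,95])*1e3,1).tolist() if len(y) else None))
    m=(abs(X)<.05)&(abs(Y)<.05)&(Q[...,2]>.05)&(Q[...,2]<.078)&(mn>105)&(np.hypot(X,Y)<.034);p=np.c_[X,Y][m]
    from scipy.optimize import least_squares
    f=least_squares(lambda c:np.hypot(p[:,0]-c[0],p[:,1]-c[1])-.027,[0,0],loss="soft_l1",f_scale=.001)
    m=(np.hypot(X,Y)<.035)&(Q[...,2]>.112)&(Q[...,2]<.126); c=np.c_[X,Y][m].mean(0)*1e3 if m.any() else None
    return out,"bottle X,Y mm",(f.x*1e3).round(1),"cap",c.round(1)
if __name__=="__main__":
    print(jaw(cam("side")))
E
python3 -c "
from jaw import *
print(jaw(dict(np.load('stood.npz'))))"; python3 jaw.py
```

```text
Traceback (most recent call last):
  File "jaw.py", line 9, in jaw
    m=(abs(X)<.05)&(abs(Y)<.05)&(Q[...,2]>.05)&(Q[...,2]<.078)&(mn>105)&(np.hypot(X,Y)<.034);p=np.c_[X,Y][m]
                                                                                               ~~~~~~~~~~^^^
IndexError: boolean index did not match indexed array along axis 1; size of axis is 1280 but size of corresponding boolean axis is 640
Traceback (most recent call last):
  File "jaw.py", line 15, in <module>
    print(jaw(cam("side")))
          ~~~^^^^^^^^^^^^^
  File "jaw.py", line 9, in jaw
    m=(abs(X)<.05)&(abs(Y)<.05)&(Q[...,2]>.05)&(Q[...,2]<.078)&(mn>105)&(np.hypot(X,Y)<.034);p=np.c_[X,Y][m]
                                                                                               ~~~~~~~~~~^^^
IndexError: boolean index did not match indexed array along axis 1; size of axis is 1280 but size of corresponding boolean axis is 640
```

```bash
sed -i 's/np.c_\[X,Y\]/np.dstack([X,Y])/g' jaw.py; python3 -c "
from jaw import *
print(jaw(dict(np.load('stood.npz'))))"; python3 jaw.py
```

```text
([('head', np.int64(98), [-86.7, -73.4, -65.5]), ('pad', np.int64(0), None)], 'bottle X,Y mm', array([ 0.2, -3.2]), 'cap', array([ -8.2, -15.1]))
([('head', np.int64(96), [-87.0, -71.0, -62.5]), ('pad', np.int64(2), [-44.1, -43.9, -43.8])], 'bottle X,Y mm', array([-0.1, -2.6]), 'cap', array([-13.9, -10.5]))
```

No slip: the jaw advanced about 3 mm. Continuing slowly at 2° per row, reading the torque while moving.

```bash
for i in 1 2 3 4; do python3 -m creep '[{"x":0,"y":0,"z":0,"spin":-2},{"x":0,"y":0,"z":0,"spin":-4},{"x":0,"y":0,"z":0,"spin":-6},{"x":0,"y":0,"z":0,"spin":-8}]'>/dev/null; python3 t.py; done; python3 jaw.py
```

```text
ang 34.22 F [-2.8  3.6  6.7] M [0.75  0.331 0.171] w 0.0424 J7 1.07 vel7 -0.25 [ 0.6278 -0.2252  0.1417]
ang 26.22 F [-0.5  4.1  6.4] M [0.806 0.228 0.175] w 0.0426 J7 0.95 vel7 -0.26 [ 0.6279 -0.2252  0.1418]
ang 18.23 F [-0.   3.9  6.3] M [0.781 0.155 0.136] w 0.0427 J7 0.82 vel7 -0.25 [ 0.628  -0.2251  0.1418]
ang 10.24 F [-0.1  4.1  6.7] M [ 0.747 -0.028  0.219] w 0.0426 J7 0.69 vel7 -0.25 [ 0.6281 -0.2251  0.1418]
([('head', np.int64(159), [-86.3, -66.4, -59.0]), ('pad', np.int64(4), [-39.9, -39.2, -38.7])], 'bottle X,Y mm', array([-0. , -2.7]), 'cap', array([-16.9,   2.9]))
```

```bash
for i in 1 2 3 4; do python3 -m creep '[{"x":0,"y":0,"z":0,"spin":-2},{"x":0,"y":0,"z":0,"spin":-4}]'>/dev/null; python3 t.py; done; python3 jaw.py
```

```text
ang 6.24 F [0.3 5.  6.1] M [ 0.681 -0.044  0.18 ] w 0.0423 J7 0.63 vel7 -0.25 [ 0.6281 -0.2251  0.1418]
ang 2.24 F [1.3 3.4 5.3] M [ 0.746 -0.125  0.219] w 0.0427 J7 0.56 vel7 -0.25 [ 0.6282 -0.2251  0.1418]
ang -1.76 F [1.  3.8 4.2] M [ 0.718 -0.146  0.22 ] w 0.0428 J7 0.50 vel7 -0.25 [ 0.6283 -0.2251  0.1418]
ang -5.76 F [1.7 4.1 4.8] M [ 0.666 -0.208  0.179] w 0.0427 J7 0.44 vel7 -0.25 [ 0.6283 -0.2251  0.1418]
([('head', np.int64(153), [-85.7, -64.3, -57.1]), ('pad', np.int64(0), None)], 'bottle X,Y mm', array([-0.1, -1.5]), 'cap', array([-17.8,  -1.7]))
```

The bottle has begun to slide (Y -2.7 → -1.5 mm). Continuing.

```bash
for i in 1 2 3 4; do python3 -m creep '[{"x":0,"y":0,"z":0,"spin":-2},{"x":0,"y":0,"z":0,"spin":-4}]'>/dev/null; python3 t.py; done; python3 jaw.py
```

```text
ang -9.76 F [2.4 3.7 4.5] M [ 0.615 -0.264  0.208] w 0.0428 J7 0.37 vel7 -0.25 [ 0.6284 -0.2251  0.1418]
ang -13.77 F [2.  3.7 5.2] M [ 0.754 -0.365  0.191] w 0.0426 J7 0.31 vel7 -0.25 [ 0.6284 -0.2251  0.1418]
ang -17.76 F [2.5 2.7 4.7] M [ 0.711 -0.487  0.171] w 0.0427 J7 0.25 vel7 -0.25 [ 0.6285 -0.2251  0.1418]
ang -21.77 F [2.9 2.7 5.3] M [ 0.67  -0.504  0.164] w 0.0426 J7 0.18 vel7 -0.25 [ 0.6285 -0.2252  0.1418]
([('head', np.int64(143), [-85.8, -62.2, -55.1]), ('pad', np.int64(0), None)], 'bottle X,Y mm', array([-0.2,  0.5]), 'cap', array([ -0.8, -15.3]))
```

```bash
for i in 1 2 3 4; do python3 -m creep '[{"x":0,"y":0,"z":0,"spin":-2},{"x":0,"y":0,"z":0,"spin":-4}]'>/dev/null; python3 t.py; done; python3 jaw.py
```

```text
ang -25.77 F [3.7 3.3 5. ] M [ 0.672 -0.72   0.207] w 0.0424 J7 0.12 vel7 -0.25 [ 0.6286 -0.2252  0.1418]
ang -29.77 F [3.7 3.7 4.9] M [ 0.621 -0.709  0.192] w 0.0426 J7 0.06 vel7 -0.25 [ 0.6287 -0.2252  0.1418]
ang -33.77 F [4.8 3.2 4.6] M [ 0.632 -0.787  0.239] w 0.0428 J7 -0.00 vel7 -0.25 [ 0.6287 -0.2252  0.1418]
ang -37.77 F [5.4 3.6 4.5] M [ 0.533 -0.829  0.214] w 0.0425 J7 -0.07 vel7 -0.25 [ 0.6288 -0.2253  0.1418]
([('head', np.int64(166), [-85.8, -60.1, -51.2]), ('pad', np.int64(0), None)], 'bottle X,Y mm', array([-0.4,  1.8]), 'cap', array([-8.6, -9.6]))
```

```bash
for i in 1 2 3; do python3 -m creep '[{"x":0,"y":0,"z":0,"spin":-2},{"x":0,"y":0,"z":0,"spin":-4}]'>/dev/null; python3 t.py; done; python3 jaw.py
```

```text
ang -41.77 F [4.6 2.4 4.7] M [ 0.568 -0.922  0.246] w 0.0427 J7 -0.13 vel7 -0.25 [ 0.6288 -0.2253  0.1418]
ang -45.76 F [4.6 2.1 3.9] M [ 0.48  -0.987  0.309] w 0.0427 J7 -0.19 vel7 -0.25 [ 0.6289 -0.2254  0.1418]
ang -49.77 F [6.  1.8 3.7] M [ 0.414 -0.995  0.289] w 0.0426 J7 -0.26 vel7 -0.25 [ 0.6289 -0.2254  0.1418]
([('head', np.int64(178), [-84.5, -58.5, -50.0]), ('pad', np.int64(0), None)], 'bottle X,Y mm', array([-0.3,  1.6]), 'cap', array([ -8.4, -10.3]))
```

The bottle stopped at Y ≈ 1.7 mm and the torque has risen about 0.1. Both cues (2.7 mm past seating, and 0.1/0.008) put the push at about 11 to 13 N. Another 4°, then a small back-and-forth to average out the brake.

```bash
for i in 1; do python3 -m creep '[{"x":0,"y":0,"z":0,"spin":-2},{"x":0,"y":0,"z":0,"spin":-4}]'>/dev/null; python3 t.py; done
for i in 1 2 3; do python3 -m creep '[{"x":0,"y":0,"z":0,"spin":2},{"x":0,"y":0,"z":0,"spin":4}]'>/dev/null; python3 t.py;  python3 -m creep '[{"x":0,"y":0,"z":0,"spin":-2},{"x":0,"y":0,"z":0,"spin":-4}]'>/dev/null; python3 t.py; done; python3 jaw.py
```

```text
ang -53.77 F [6.6 1.6 3.3] M [ 0.374 -1.048  0.271] w 0.0426 J7 -0.32 vel7 -0.25 [ 0.6289 -0.2255  0.1418]
ang -49.66 F [5.  2.1 4.3] M [ 0.586 -0.986 -0.167] w 0.0427 J7 -0.25 vel7 0.25 [ 0.6289 -0.2254  0.1418]
ang -53.77 F [6.2 1.6 5.1] M [ 0.408 -1.051  0.332] w 0.0429 J7 -0.32 vel7 -0.25 [ 0.6289 -0.2255  0.1418]
ang -49.67 F [5.  2.  3.9] M [ 0.503 -1.005 -0.075] w 0.0427 J7 -0.25 vel7 0.25 [ 0.6289 -0.2254  0.1418]
ang -53.76 F [5.6 1.7 4.8] M [ 0.333 -1.07   0.306] w 0.0429 J7 -0.32 vel7 -0.25 [ 0.6289 -0.2255  0.1418]
ang -49.67 F [6.5 2.8 4.4] M [ 0.513 -1.031 -0.136] w 0.0424 J7 -0.25 vel7 0.25 [ 0.6289 -0.2254  0.1418]
ang -53.76 F [6.1 2.  4.6] M [ 0.422 -1.062  0.316] w 0.0426 J7 -0.32 vel7 -0.25 [ 0.6289 -0.2254  0.1418]
([('head', np.int64(189), [-84.8, -58.0, -49.9]), ('pad', np.int64(0), None)], 'bottle X,Y mm', array([-0.4,  1.8]), 'cap', array([ -8.4, -10.2]))
```

The estimates at this angle: 14.8 N from turning torque over the free baseline, 12.4 N from the two-way average, and 13 N from jaw travel since seating. That is about 13.3 N, so 4° more for about 15.5, then one more check.

```bash
for i in 1; do python3 -m creep '[{"x":0,"y":0,"z":0,"spin":-2},{"x":0,"y":0,"z":0,"spin":-4}]'>/dev/null; python3 t.py; done
for i in 1 2 3; do python3 -m creep '[{"x":0,"y":0,"z":0,"spin":2},{"x":0,"y":0,"z":0,"spin":4}]'>/dev/null; python3 t.py;  python3 -m creep '[{"x":0,"y":0,"z":0,"spin":-2},{"x":0,"y":0,"z":0,"spin":-4}]'>/dev/null; python3 t.py; done; python3 jaw.py
```

```text
ang -57.77 F [6.7 2.4 4.1] M [ 0.347 -1.112  0.305] w 0.0426 J7 -0.38 vel7 -0.25 [ 0.629  -0.2255  0.1418]
ang -53.67 F [5.6 2.8 3.6] M [ 0.498 -1.04  -0.049] w 0.0427 J7 -0.32 vel7 0.25 [ 0.6289 -0.2255  0.1418]
ang -57.76 F [5.3 1.8 4.1] M [ 0.323 -1.091  0.265] w 0.0426 J7 -0.38 vel7 -0.25 [ 0.629  -0.2255  0.1418]
ang -53.67 F [6.2 3.1 4.8] M [ 0.475 -1.043 -0.125] w 0.0427 J7 -0.32 vel7 0.25 [ 0.6289 -0.2255  0.1418]
ang -57.76 F [6.9 1.6 3.6] M [ 0.299 -1.102  0.306] w 0.0425 J7 -0.38 vel7 -0.25 [ 0.629  -0.2255  0.1418]
ang -53.67 F [5.3 2.3 4.2] M [ 0.479 -1.091 -0.065] w 0.0428 J7 -0.32 vel7 0.25 [ 0.6289 -0.2255  0.1418]
ang -57.76 F [6.2 1.9 3.2] M [ 0.307 -1.115  0.319] w 0.0426 J7 -0.38 vel7 -0.25 [ 0.629  -0.2255  0.1418]
([('head', np.int64(182), [-85.5, -57.4, -50.0]), ('pad', np.int64(0), None)], 'bottle X,Y mm', array([-0.3,  1.8]), 'cap', array([ -8.7, -10. ]))
```

The checks agree on about 15 N: 13.9 (pooled about 15.4) from torque, 14.8 two-way, 15.3 from travel. Releasing and rising.

```bash
python3 -m creep '[{"x":0,"y":0,"z":0,"spin":0},{"x":0,"y":0,"z":0,"spin":0},{"x":0,"y":0,"z":0,"spin":0},{"x":0,"y":0,"z":0,"spin":0},{"x":0,"y":0,"z":0,"spin":0},{"x":0,"y":0,"z":0.02,"spin":0},{"x":0,"y":0,"z":0.05,"spin":0},{"x":0,"y":0,"z":0.09,"spin":0},{"x":0,"y":0,"z":0.12,"spin":0},{"x":0,"y":0,"z":0.12,"spin":0},{"x":0,"y":0,"z":0.12,"spin":0}]' 0.087
python3 - <<'E'
from jaw import *
S=cam("side");print(jaw(S));cv2.imwrite("pics/end.png",cv2.resize(S["pixels"][140:440,190:490],(600,600),interpolation=2))
E
```

```text
time: 23.75
ee_pos: [0.627, -0.2262, 0.2611]
eef_rot: [0.875, -0.483, 0.0, -0.0]
ft_force: [-0.2, -0.2, -0.4]
width: 0.0871
([('head', np.int64(210), [-85.6, -57.6, -50.0]), ('pad', np.int64(0), None)], 'bottle X,Y mm', array([-0.4,  1.8]), 'cap', array([ -8.4, -10.5]))
```

View pics/end.png

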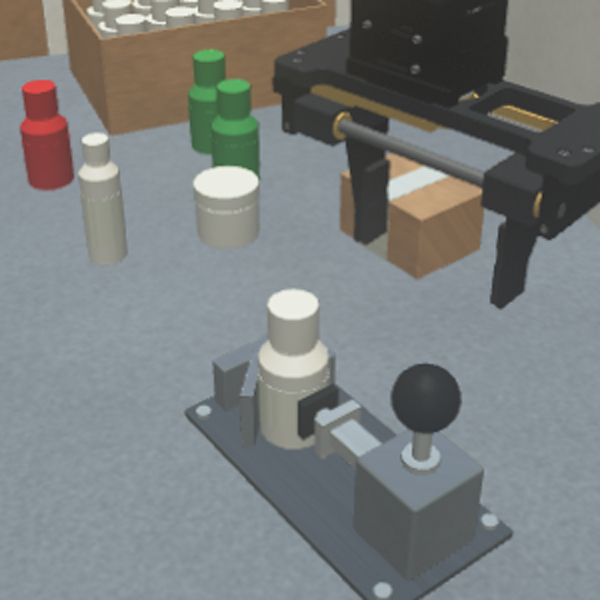

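The bottle (293,370) stands upright in the nest with the pad pressed on it, the gripper is clear, and the jaw has not moved since release. The slim bottle, jar and carton are where they were.

```bash
python3 -c "
from bench import r
print(r.close_job())"
```

```text
the job is handed in; nothing more can be done
None
```

I stood the short wide-capped bottle in the V nest and turned the knob about 125° (2.18 rad) clockwise. I then let go and handed the job in at about 24 s on the robot clock; no verdict was reported.

**Push:** about 15 N, estimated in three ways rather than measured directly. The single torque readings were noisy (±0.03 Nm, about 4 N), so I relied on averages.

| Method | Push at the final angle |
|---|---|
| Turning torque over the free baseline | 13.9 N in the last set, about 15.4 N pooled with the set before |
| Average of torque turning both ways | 14.8 N |
| Jaw travel since the bottle seated | about 15.3 N |

**Bottle:** it looked upright and stopped moving under the jaw. After release, neither the bottle nor the jaw had moved.

**Disagreement:** the final side-camera fit put the bottle axis 1.8 mm past my estimate of the seat. That is within the 2 mm calibration error and the 4 mm limit, so I take it as a camera offset. The cap-position readout in my script was useless, so I ignored it.

**Other objects:** the slim bottle, jar and carton looked untouched in the last picture. My first move command was refused for missing keys, so nothing moved on it.

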